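# Set the tube roller's speed wheel and start it

### The arm

A 6-joint arm with a two-finger parallel gripper is mounted at the origin on the work surface. World frame = base frame: x ahead of the robot, y to its left, z up, the work surface at z = 0. Lengths are in mm, angles in rad, forces in N, time in s.
With the tool pointing down it reaches from about 350 to 875 mm from the base axis. Payload 4.2 kg.
Tool frame: the origin (TCP) lies at the very end of the fingers, on their centre line; the grasp point (between the pads) lies 19 mm behind it; y points along the fingers, x is the direction in which the jaws open and shut, and the axes are right-handed (so a half turn about y gives the same grasp; the last joint's range is limited). The gripper opens to 85 mm and grips with 20 to 120 N. Pads are 22 mm wide; open, the fingers measure 114 mm over their backs; the gripper's body (76 mm by 85 mm) begins 54 mm behind the grasp point. The pads swing forward as they close: fully open they stand 13 mm farther back than shut.
Start: joints at [1.558, 0.385, 0.008, 0, -1.194, -0.259], TCP at [167.759, 602.043, 202.512] pointing down, gripper open.
Joint ranges: [-3.14, 3.14], [-1.21, 2.06], [-1.07, 1.41], [-3.16, 2.05], [-2.99, -0.16], [-3.1, 3.1]. Speed limits (rad/s): [2.79, 2.79, 3.14, 3.14, 3.14, 3.14].

### API

Orientations are given as [roll, pitch, yaw] about the fixed x, y, z axes, in that order (R = Rz(yaw) Ry(pitch) Rx(roll)).
In Python, from cell import * gives the robot as it stands. The module is installed in compiled form; this text tells all that it offers.
- The arm moves only by the tool play_rows, never from a script. Its argument "series" is a list of rows, each a list of 3 entries, a list of its own where there are three numbers: the shift along the tool's x, y, z in m, then the turn about the tool's y in degrees, then the finger opening in m, from 0 to 0.0854. In form: [[[tx, ty, tz], roll, claw], ...]. A call has exactly 8 rows; each row is the pose to reach, as a shift and turn from the pose commanded when the call began, along the tool's axes at that moment; what a row does not reach only later rows make up. A row lasts 1/12 s, in which the tool goes at most 41.7 mm and 7.16 degrees, less where a joint would pass 70% of its speed; a pose out of reach is approached as far as the arm can. A call with a gripper value outside its range is refused whole. The fingers move at their own pace and stop on an object; "grip_force" is the grip in N (left out, the last holds). Time passes only in rows, so rows that repeat a pose let the fingers close, or fill a call up. It gives the time, the measured TCP pose, the force and the opening at its end, in the units of the state.
- get_state(): the state, without advancing time (a new reading comes with each control period).
- read_camera(name): name is "scene" or "top" or "wrist"; returns a dict with "img" (400x640x3 uint8, red, green, blue), "intrinsics" (3x3 intrinsics, pixels), "dist" ([k1, k2, p1, p2, k3] as OpenCV has them; the pictures are not rectified), "xyz" and "orientation" of the camera in the world. Camera axes: x right, y down, z forward; pixel columns grow to the right and rows downward; lengths in mm; the calibration is good to about 2 mm. A picture is of the moment at which its call begins. There is no depth.
- finish_job(): hands the job in, once; it reports no verdict.
The state is a dict: "clock": time; "qpos": joint angles; "joint_vel": joint speeds; "effort": joint torques, N m; "eef_pos": TCP position; "tcp_rot": TCP orientation; "wrist_force": force on the tool from outside, world axes, zero at the start; "torque": the same for the moment, N m; "width": opening from 0.0 (shut) to 1.0 (fully open).
Only numpy, scipy, OpenCV 4.12 (cv2) and the standard library are available. Lean on these libraries where they do the work, as an engineer would, in place of code of your own. Each camera call takes 0.05 s, during which the arm holds its last target.

### The job

With a fingertip, roll the tube roller's knurled speed wheel, top towards the machine's front edge, click by click until its white line has clicked into place at the fixed index lines and stays there. Then push the round start button fully down and let go. Nothing is to be grasped or picked up: leave the vial on the ledge and everything else on the bench where they stand.

Things in the scene. Friction and masses are not known exactly. Their poses are not given: they have to be found in the camera images.
- roller: White tube roller, fixed to the bench, 250 mm (its x) by 300 mm (its y); origin at the centre of its footprint on the bench, x from its front edge (nearest the robot) to its back, y to its left. In front a flat ledge 75 mm high, 105 mm deep, with the speed wheel (left), a loose vial (middle), the start button (right); behind, black rollers and side cheeks rise to 101 mm
- wheel_top (a point): fixed point at the top of the speed wheel, mid-width, 92 mm above the bench, at machine x = -85, y = +70 mm; axes as the machine's. The wheel: a black knurled drum, axle level along the machine's y, its top 17 mm showing above the ledge, with one white line across its rim. On each side a grey rounded shoulder 6 mm thick, 4 mm lower than the wheel, with a black index line at its top
- wheel_axis (a point): fixed point in the middle of the wheel's axle, 35 mm below the wheel's top. The wheel is 70 mm in diameter, 38 mm wide. About 2 N along the rim takes it over a detent; 5 to 15 N of fingertip pressure gives enough friction. Let go between two detents, it snaps into the nearer one
- speed_wheel (a joint): wheel angle, rad: 0 = white line at the top, level with the index lines; negative = line towards the machine's back. Grows as the wheel's top is drawn towards the machine's front edge (machine's -x). Detents every 24 degrees (0.419 rad, 14.7 mm of rim), one of them at 0; it starts one or two clicks short (near -0.42 or -0.84); end stops at -1.05 and +0.63
- start_button_top (a point): centre of the top face of the round start button, 30 mm across, in a grey housing on the ledge, 85 mm in front of the machine's middle and 80 mm to its right. Pressed straight down
- start_button (a joint): travel of the start button in m: 0 released, 0.006 fully down (takes 4 N); springs back
- vial: small capped vial, 24 mm across, 55 mm tall, standing on the machine's ledge between wheel and button; origin at the centre of its underside. A bystander, loose, to be left alone
- tape: roll of tape lying flat, 90 mm across, 25 mm tall, in front of the machine; origin at the centre of its underside. A bystander, loose, to be left alone
- dish: flat closed clear dish, 90 mm across, 16 mm tall, in front of the machine; origin at the centre of its underside. A bystander, loose, to be left alone
- bottle: white bottle, 66 mm across, 170 mm tall, left of the machine; origin at the centre of its underside. A bystander, loose, to be left alone
- carton: small cardboard box, 90 x 70 x 60 mm tall, on the left; origin at the centre of its underside. A bystander, loose, to be left alone
- jar: white screw-cap jar, 60 mm across, 75 mm tall, on the right; origin at the centre of its underside. A bystander, loose, to be left alone
- rack: grey tube rack, 100 x 60 mm, 78 mm tall with its capped tubes, on the right; origin at the centre of its underside. A bystander, loose, to be left alone

How it is judged (in metres and radians):
On the way, in this order (a step that is already met when the one before it is completed fails the run):
1. the speed wheel stands in the detent at the index lines (value of joint speed_wheel between -0.12 and 0.12 rad and velocity of joint speed_wheel between -0.1 and 0.1 rad/s), for 0.3 s.
2. the start button is pushed fully down with the wheel still set (value of joint speed_wheel between -0.12 and 0.12 rad and value of joint start_button above 0.0045 m), for 0.05 s.
At the end, for the whole second after the job is handed in: the wheel rests in the detent at the index lines (within 0.12 rad), the start button has been pushed (at least 4.5 mm of its 6 mm) after that and has come back up (under 1.5 mm), the vial is upright, and every bystander is where it was (within 15 mm, the vial 10 mm) (value of joint speed_wheel between -0.12 and 0.12 rad and value of joint start_button below 0.0015 m and angle between vial's own z axis and vertical below 0.2 rad); the robot touches nothing.
It fails at once if the vial on the ledge is lifted, carried or pushed away (distance of vial from where it was at the start of the episode above 0.01 m).
It fails at once if another thing on the bench is lifted, carried or pushed away (distance of any of tape, dish, bottle, carton, jar, rack from where it was at the start of the episode above 0.015 m).
It also fails if it takes over 45 s, if anything falls off the work surface, if the arm or the gripper's body presses on something with over 40 N, if the wrist force passes 120 N, or if a joint passes its speed limit or range.

## Working session

There is one attempt and no reset: what is moved stays moved. The work goes in short steps, Python scripts to look and compute and a tool call to move; the robot and the scene stay as the last step left them, time stands still between calls to the robot, and variables do not carry over. Pictures are saved under pics/ and viewed, and the job is handed in when it is done.

Besides the shell and the picture viewer there is one more tool, called after "Call:" by a JSON object that holds its "api" and its "payload", one argument or row to a line. play_rows: Moves the arm, as the interface text tells. Its arguments: {"type":"object","properties":{"series":{"type":"array"},"grip_force":{"type":"number"}},"required":["series"]}

```bash
mkdir -p pics
python3 - <<'E'
from cell import *
import cv2,numpy as np
s=get_state();print(s)
for n in ["scene","top","wrist"]:
    c=read_camera(n);cv2.imwrite(f"pics/{n}0.png",c["img"][:,:,::-1])
    print(n,c["intrinsics"],c["dist"],c["xyz"],c["orientation"])
E
```

```text
{'clock': 0.0, 'qpos': array([ 1.55758415e+00,  3.85583361e-01,  6.60453233e-03, -5.43545695e-04,
       -1.19396883e+00, -2.58598762e-01]), 'joint_vel': array([-3.58259506e-04,  1.82765671e-04, -3.39740715e-04, -5.83270605e-04,
        8.40758546e-05,  1.23023381e-03]), 'effort': array([-1.32619784e-04, -3.92286587e+01,  1.88399488e+01,  4.18620989e+00,
       -4.58254537e-03, -1.72262919e-06]), 'eef_pos': array([167.59559327, 601.43276856, 201.39051685]), 'tcp_rot': array([-1.57073435, -0.00220899, -1.84280789]), 'wrist_force': array([-0.13444421, -0.80845139, -0.80747771]), 'torque': array([0.0385887 , 0.00330361, 0.02014902]), 'width': 0.9959088367327156}
scene [[385.40076706   0.         321.12942142]
 [  0.         385.40076706 198.0291871 ]
 [  0.           0.           1.        ]] [0.01301691 0.         0.         0.         0.        ] [1274.05292668  279.36080463  694.96911147] [-2.20466813  0.00907361  1.9012697 ]
top [[442.87437753   0.         320.82471129]
 [  0.         442.87437753 202.63886647]
 [  0.           0.           1.        ]] [-0.05233209  0.          0.          0.          0.        ] [ 352.36787357  -12.71165144 1405.14510381] [-3.01185342  0.0123561  -1.58031349]
wrist [[275.55213568   0.         319.84983677]
 [  0.         275.55213568 196.64008593]
 [  0.           0.           1.        ]] [0.01101863 0.         0.         0.         0.        ] [244.78871815 579.16485693 373.34172755] [ 2.82551198e+00 -1.17934936e-03 -1.84355748e+00]
```

View pics/scene0.png

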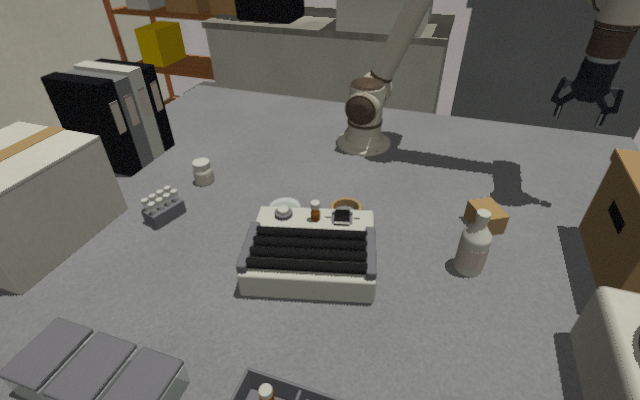

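View pics/top0.png

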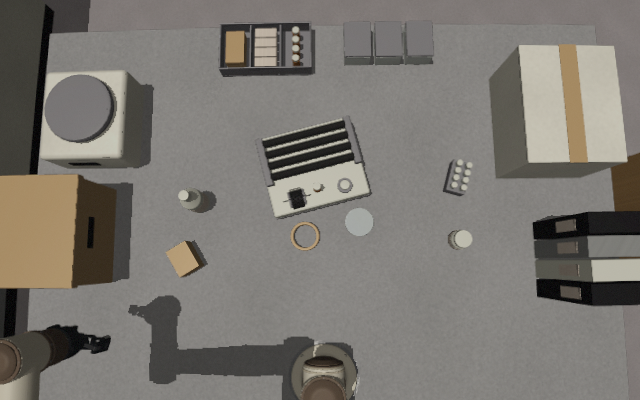

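View pics/wrist0.png

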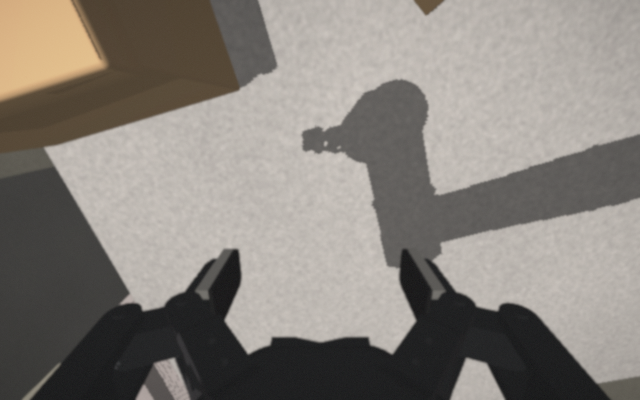

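The top view shows the roller at about (315,165), with the wheel near (297,199), the button near (345,185) and the vial near (318,188). I'll enlarge that area.

Run:
```python
import cv2
a=cv2.imread("pics/top0.png")
cv2.imwrite("pics/top0c.png",cv2.resize(a[110:225,250:390],None,fx=5.2,fy=5.2,interpolation=cv2.INTER_CUBIC))
b=cv2.imread("pics/scene0.png")
cv2.imwrite("pics/scene0c.png",cv2.resize(b[190:310,230:390],None,fx=5,fy=5,interpolation=cv2.INTER_CUBIC))
```

```text
(no output)
```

View pics/top0c.png

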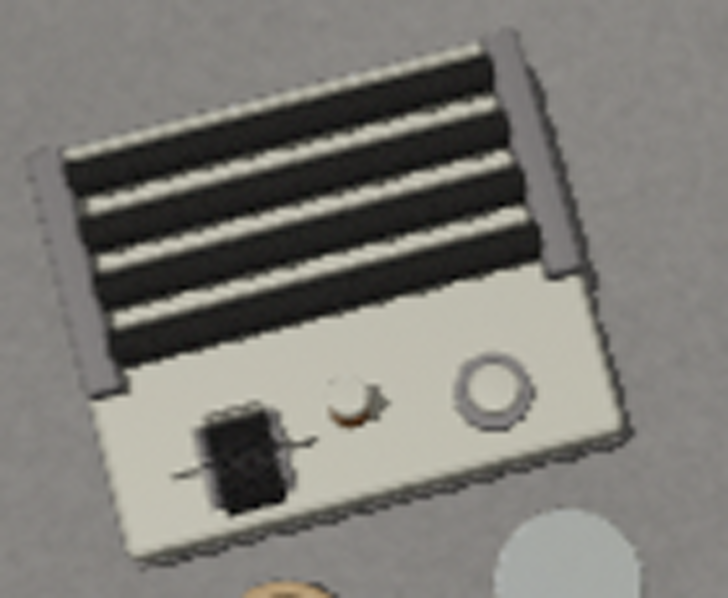

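View pics/scene0c.png

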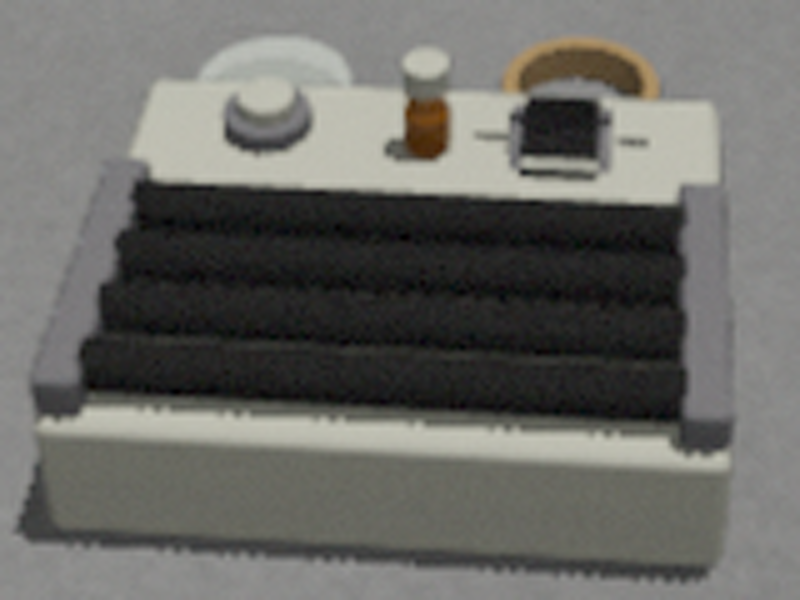

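```bash
cat > h.py <<'E'
from cell import *
import cv2,numpy as np
from scipy.spatial.transform import Rotation as Rn
from scipy.optimize import least_squares
def proj(c,P):
    R=Rn.from_euler('xyz',c["orientation"]).as_matrix()
    rv,_=cv2.Rodrigues(R.T); t=-R.T@np.array(c["xyz"])
    return cv2.projectPoints(np.float64(P).reshape(-1,1,3),rv,t,c["intrinsics"],np.array(c["dist"]))[0][:,0]
def M2W(p,P):
    c,s=np.cos(p[2]),np.sin(p[2]); P=np.atleast_2d(np.float64(P))
    return np.c_[p[0]+c*P[:,0]-s*P[:,1],p[1]+s*P[:,0]+c*P[:,1],P[:,2]]
E
cat > fit.py <<'E'
from h import *
T=read_camera("top");S=read_camera("scene")
tp=lambda u,v:(250+u/5.2-.4,110+v/5.2-.4); sp=lambda u,v:(230+u/5-.4,190+v/5-.4)
O=[(T,(-125,150,75),tp(132,553)),(T,(-125,-150,75),tp(627,430)),(T,(-85,70,75),tp(245,458)),
(T,(-20,150,101),tp(90,395)),(T,(-20,-150,101),tp(582,268)),
(S,(-125,-150,75),sp(150,80)),(S,(-125,150,75),sp(718,103)),(S,(-85,70,75),sp(561,138)),
(S,(125,150,75),sp(728,462)),(S,(125,-150,75),sp(38,428))]
B=[(T,tp(495,388)),(S,sp(268,95))]
def f(q):
    r=[]
    for c,P,uv in O: r+=list((proj(c,M2W(q,P))[0]-uv))
    for c,uv in B: r+=list((proj(c,M2W(q,(-85,-80,q[3])))[0]-uv))
    return np.array(r)
s=least_squares(f,[540,0,0.2,90],x_scale=[1,1,.01,1],loss='soft_l1')
print(s.x,np.round(f(s.x).reshape(-1,2),2).tolist())
p=s.x
print("wheel",M2W(p,(-85,70,92)),"btn",M2W(p,(-85,-80,p[3])),"vial?")
for a in (0,-.42,-.84):
    P=[(-85+35*np.sin(-a),70+d,57+35*np.cos(a)) for d in(-19,0,19)]
    print(a,((proj(S,M2W(p,P))+.4-(230,190))*5).round().tolist(),((proj(T,M2W(p,P))+.4-(250,110))*5.2).round().tolist())
E
python3 fit.py
```

```text
[6.39663075e+02 2.92176092e+01 2.51140168e-01 9.49847537e+01] [[-0.8, 1.9], [-0.31, 0.08], [-0.25, 0.7], [-2.29, -2.28], [-0.31, -3.39], [-0.32, -1.4], [-0.62, -1.31], [-0.45, 0.03], [0.76, 0.35], [-2.25, -0.5], [-0.38, 0.39], [-0.81, -0.03]]
wheel [[539.93395319  75.89846454  92.        ]] btn [[577.21023138 -69.39599194  94.98475374]] vial?
0 [[522.0, 110.0], [559.0, 112.0], [597.0, 114.0]] [[274.0, 449.0], [242.0, 458.0], [210.0, 466.0]]
-0.42 [[520.0, 133.0], [558.0, 134.0], [597.0, 136.0]] [[268.0, 426.0], [236.0, 435.0], [204.0, 443.0]]
-0.84 [[519.0, 161.0], [557.0, 163.0], [595.0, 165.0]] [[263.0, 409.0], [232.0, 418.0], [200.0, 426.0]]
```

```bash
cat > plan.py <<'E'
from h import *
# shift from commanded pose (pos,yaw) to target in tool axes, mm
def shift(pos,yaw,tgt):
    R=Rn.from_euler('xyz',[-np.pi/2,0,yaw]).as_matrix()
    return R.T@(np.float64(tgt)-pos)
E
sed -i '/-20,/d' fit.py; python3 fit.py
python3 - <<'E'
from plan import *
p=[639.7,29.2,.2511]
t=M2W(p,(-145,50,220))[0];print(t, shift([167.76,602.04,202.5],-1.8428,t))
T=read_camera("top")
# bystander heights check: bottle, vial rough positions from top px
R=Rn.from_euler('xyz',T["orientation"]).as_matrix()
for n,uv,z in [("bottle cap",(189,195),170),("vialcap",(250+347/5.2,110+393/5.2),130),("carton",(181,258),60),("tape",(305,236),25)]:
    d=cv2.undistortPoints(np.float64([[uv]]),T["intrinsics"],np.array(T["dist"]))[0,0]
    r=R@[d[0],d[1],1]; X=T["xyz"]+r*(z-T["xyz"][2])/r[2]
    c,s=np.cos(p[2]),np.sin(p[2]);dd=X[:2]-p[:2];print(n,X.round(),"machine",(c*dd[0]+s*dd[1]).round(1),(-s*dd[0]+c*dd[1]).round(1))
E
```

```text
[6.40766120e+02 2.97279109e+01 2.50045816e-01 9.56866431e+01] [[-1.03, 1.5], [-0.51, -0.22], [-0.46, 0.33], [-0.27, -1.16], [-0.47, -0.99], [-0.35, 0.35], [0.82, 0.86], [-2.34, -0.13], [-0.57, 0.02], [-0.78, 0.03]]
wheel [[541.08814331  76.51787706  92.        ]] btn [[578.20539589 -68.81728579  95.68664309]] vial?
0 [[522.0, 112.0], [560.0, 114.0], [598.0, 115.0]] [[273.0, 447.0], [241.0, 456.0], [209.0, 464.0]]
-0.42 [[521.0, 134.0], [559.0, 136.0], [597.0, 138.0]] [[267.0, 424.0], [235.0, 433.0], [203.0, 441.0]]
-0.84 [[519.0, 163.0], [557.0, 165.0], [596.0, 166.0]] [[262.0, 407.0], [231.0, 416.0], [199.0, 424.0]]
[486.82376412  41.60389067 220.        ] [454.11110324 -17.5        457.90110737]
bottle cap [540. 376. 170.] machine -10.8 360.4
vialcap [569.  13. 130.] machine -72.3 1.7
carton [363. 430.  60.] machine -168.7 456.6
tape [428.  53.  25.] machine -198.8 75.5
```

Call:
{"api": "play_rows", "payload": {
  "series": [
    [[0.015,-0.01,0.015],-2,0],
    [[0.04,-0.02,0.04],-5,0],
    [[0.065,-0.02,0.065],-9,0],
    [[0.09,-0.02,0.09],-13,0],
    [[0.115,-0.02,0.115],-17,0],
    [[0.14,-0.02,0.14],-21,0],
    [[0.165,-0.02,0.165],-26,0],
    [[0.19,-0.02,0.19],-30,0]
  ]
}}

```text
clock: 1.07
eef_pos: [300.3, 366.4, 222.8]
tcp_rot: [-1.57, 0.001, -1.314]
wrist_force: [1.5, -0.5, 0.3]
width: 0.003
```

Call:
{"api": "play_rows", "payload": {
  "series": [
    [[0.02,0,0.005],0,0],
    [[0.045,0,0.012],0,0],
    [[0.072,0,0.02],0,0],
    [[0.1,0,0.028],0,0],
    [[0.128,0,0.035],0,0],
    [[0.156,0,0.043],0,0],
    [[0.184,0,0.05],0,0],
    [[0.212,0,0.058],0,0]
  ]
}}

```text
clock: 1.73
eef_pos: [409.1, 175.8, 222.9]
tcp_rot: [-1.57, 0.0, -1.319]
wrist_force: [-0.3, 0.7, -0.6]
width: 0.0
```

Call:
{"api": "play_rows", "payload": {
  "series": [
    [[0.026,0,0.007],0,0],
    [[0.05,0,0.014],0,0],
    [[0.075,0,0.021],0,0],
    [[0.1,0,0.028],0,0],
    [[0.12,0,0.034],0,0],
    [[0.138,0,0.039],0,0],
    [[0.148,0,0.041],0,0],
    [[0.151,0,0.042],0,0]
  ]
}}

```text
clock: 2.4
eef_pos: [487.4, 40.2, 222.4]
tcp_rot: [-1.571, -0.0, -1.321]
wrist_force: [-0.3, -0.2, 0.3]
width: 0.003
```

Run:
```python
from h import *
s=get_state();print(s)
c=read_camera("wrist");cv2.imwrite("pics/w1.png",c["img"][:,:,::-1])
np.save("w1.npy",dict(c),allow_pickle=True)
```

```text
{'clock': 2.4, 'qpos': array([ 4.15232637e-01,  1.36467288e-01, -2.81852364e-01,  2.46213321e-05,
       -1.15271628e+00,  1.40528127e+00]), 'joint_vel': array([-0.04764286,  0.02092873,  0.02754261, -0.00852928, -0.0049634 ,
        0.05929556]), 'effort': array([-2.78201345e-01, -2.58990848e+01,  1.85792273e+01,  4.18448165e+00,
        4.40439680e-04,  4.57609305e-02]), 'eef_pos': array([487.39384724,  40.22709931, 222.40566049]), 'tcp_rot': array([-1.57102895e+00, -6.16683145e-05, -1.32106874e+00]), 'wrist_force': array([-0.32113793, -0.17769401,  0.27186132]), 'torque': array([ 0.05798788, -0.04331441, -0.02805655]), 'width': 0.003412615476429409}
```

View pics/w1.png

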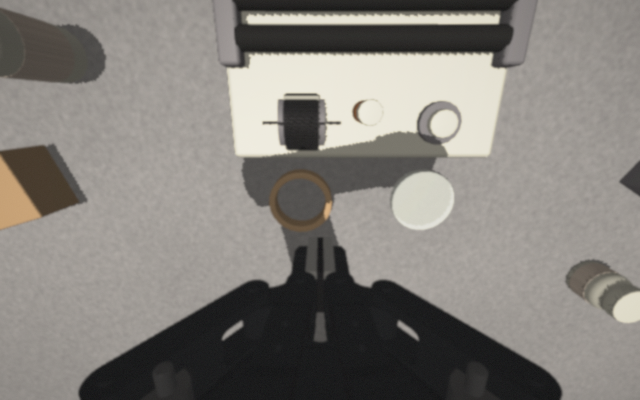

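The wrist view shows the wheel near (302,122), with its line towards the back at about row 96. The vial cap is at (368,111) and the button at (443,122).

Run:
```python
import cv2
a=cv2.imread("pics/w1.png")
cv2.imwrite("pics/w1c.png",cv2.resize(a[45:165,220:360],None,fx=5,fy=5,interpolation=cv2.INTER_CUBIC))
cv2.imwrite("pics/w1d.png",cv2.resize(a[45:165,360:520],None,fx=5,fy=5,interpolation=cv2.INTER_CUBIC))
```

```text
(no output)
```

View pics/w1c.png

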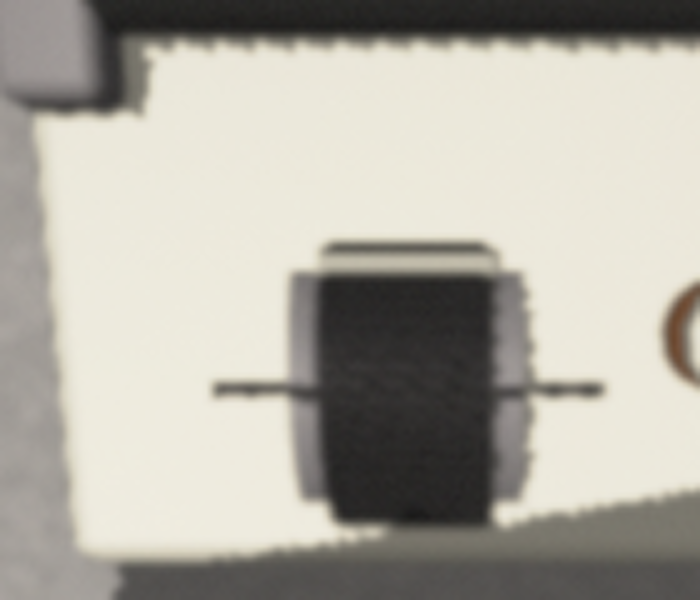

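View pics/w1d.png

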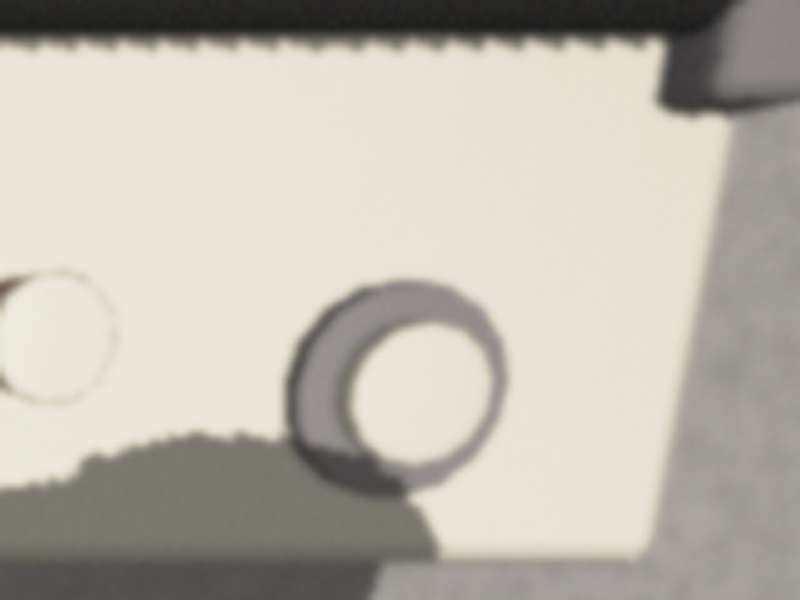

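```bash
cat > fit2.py <<'E'
from h import *
C=np.load("w1.npy",allow_pickle=True).item()
cp=lambda u,v:np.array((220+u/5-.4,45+v/5-.4)); dp=lambda u,v:np.array((360+u/5-.4,45+v/5-.4))
O=[((-125,150,75),cp(76,559)),((-125,-150,75),dp(652,559)),((-85,70,75),cp(408,389))]
def f(q):
    r=[]
    for P,uv in O: r+=list(proj(C,M2W(q,P))[0]-uv)
    r+=list(proj(C,M2W(q,(-85,-80,q[3])))[0]-dp(422,392))
    a=q[4]; r+=list(proj(C,M2W(q,(-85-35*np.sin(a),70,57+35*np.cos(a))))[0]-cp(409,262))
    return np.array(r)
s=least_squares(f,[640,30,.25,90,-.8],x_scale=[1,1,.01,1,.1])
p=s.x;print(p.round(4),f(p).round(2).tolist())
print("wheel",M2W(p,(-85,70,92)),"btn",M2W(p,(-85,-80,p[3])))
E
python3 fit2.py
```

```text
[ 6.437922e+02  2.782780e+01  2.476000e-01  9.633370e+01 -8.259000e-01] [-1.45, 0.72, 1.89, 0.96, 0.29, -0.76, 0.03, -0.24, -0.73, -0.04]
wheel [[544.22930608  74.86210924  92.        ]] btn [[580.98990614 -70.56367349  96.33372893]]
```

Run:
```python
from plan import *
s=get_state();print(s["eef_pos"],s["tcp_rot"],s["wrist_force"])
p=[643,28.2,.2485]
for pos in ([486.9,41.2,222.5],s["eef_pos"]):
  print(shift(pos,-1.3192,M2W(p,(-77,72,110))[0]))
```

```text
[487.31510218  40.62748064 222.40921937] [-1.57097726e+00 -5.33835242e-05 -1.32057606e+00] [-0.45449116  0.01074519 -0.11305823]
[-20.78621166 112.5         71.1723364 ]
[-21.44404579 112.40921937  70.91283208]
```

Call:
{"api": "play_rows", "payload": {
  "series": [
    [[-0.005,0,0.02],0,0],
    [[-0.012,0.01,0.045],0,0],
    [[-0.021,0.03,0.071],0,0],
    [[-0.021,0.055,0.071],0,0],
    [[-0.021,0.08,0.071],0,0],
    [[-0.021,0.1,0.071],0,0],
    [[-0.021,0.112,0.071],0,0],
    [[-0.021,0.112,0.071],0,0]
  ]
}}

```text
clock: 3.12
eef_pos: [548.0, 79.8, 107.4]
tcp_rot: [-1.577, -0.0, -1.318]
wrist_force: [0.0, -0.4, -0.2]
width: 0.004
```

Run:
```python
from h import *
s=get_state();print(s["eef_pos"],s["tcp_rot"],s["wrist_force"])
for n in("wrist","scene"):
  c=read_camera(n);a=c["img"][:,:,::-1]
  cv2.imwrite(f"pics/{n}2.png",a if n=="wrist" else cv2.resize(a[150:270,260:420],None,fx=5,fy=5,interpolation=cv2.INTER_CUBIC))
s=get_state();print(s["eef_pos"],s["tcp_rot"],s["wrist_force"])
```

```text
[547.9987572   79.79311315 107.43368478] [-1.57749916e+00 -2.57601406e-04 -1.31816429e+00] [ 0.04339646 -0.43908579 -0.20578815]
[550.53533282  80.20239437 110.81072142] [-1.57083276e+00 -3.01138551e-04 -1.31752351e+00] [ 0.32752434 -0.2878489   0.46404078]
```

View pics/wrist2.png

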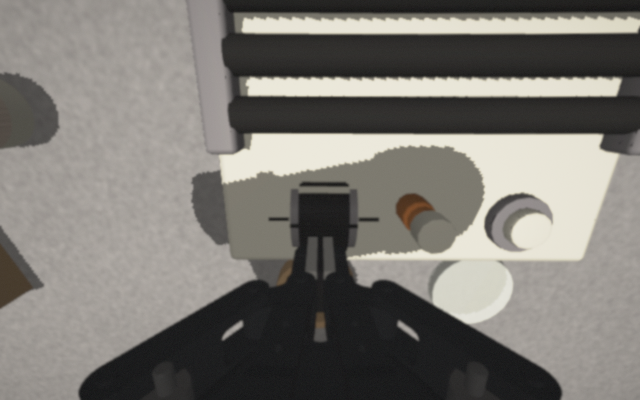

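View pics/scene2.png

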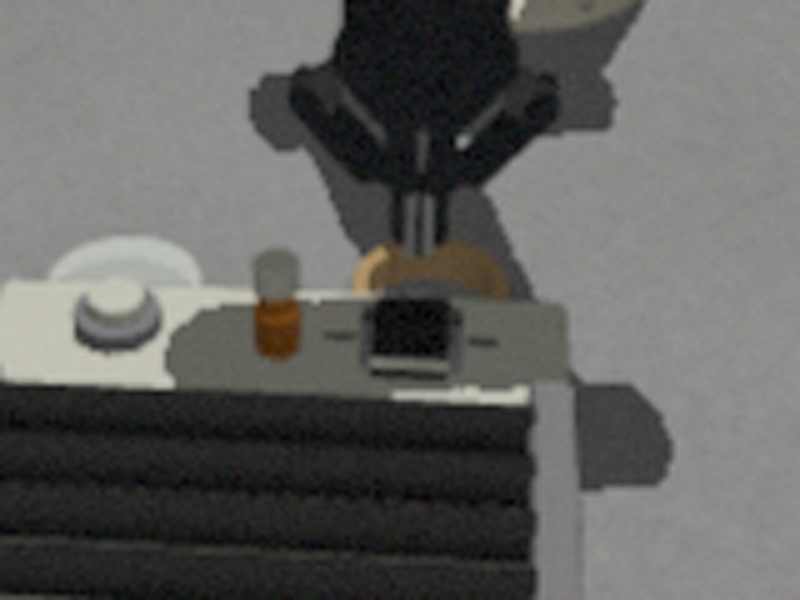

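Run:
```python
from plan import *
s=get_state();print(s["eef_pos"],s["wrist_force"],s["joint_vel"].round(3))
p=[643,28.2,.2485]
for n in("wrist","scene"):
  c=read_camera(n);a=c["img"][:,:,::-1].copy()
  u=(proj(c,[s["eef_pos"],M2W(p,(-85,70,92))[0],M2W(p,(-85,70,75))[0]]))
  print(n,u.round(1).tolist())
  x,y=(u[0]).astype(int)
  b=cv2.resize(a[y-50:y+50,x-65:x+65],None,fx=6,fy=6,interpolation=cv2.INTER_CUBIC)
  for k in range(2):
    q=((u[k]-(x-65,y-50)+.5)*6).astype(int); cv2.drawMarker(b,tuple(int(i) for i in q),[(0,0,255),(0,255,0)][k],cv2.MARKER_CROSS,14,1)
  cv2.imwrite(f"pics/{n}3.png",b)
print(shift(s["eef_pos"],-1.3185,M2W(p,(-77,72,92))[0]))
```

```text
[550.53533282  80.20239437 110.81072142] [ 0.32752434 -0.2878489   0.46404078] [-0.005 -0.02   0.028  0.006 -0.     0.001]
wrist [[318.3, 229.5], [322.5, 228.8], [322.3, 220.0]]
scene [[342.1, 208.9], [340.8, 212.7], [340.7, 218.0]]
[ 1.14608436 18.81072142 -0.1699793 ]
```

View pics/wrist3.png

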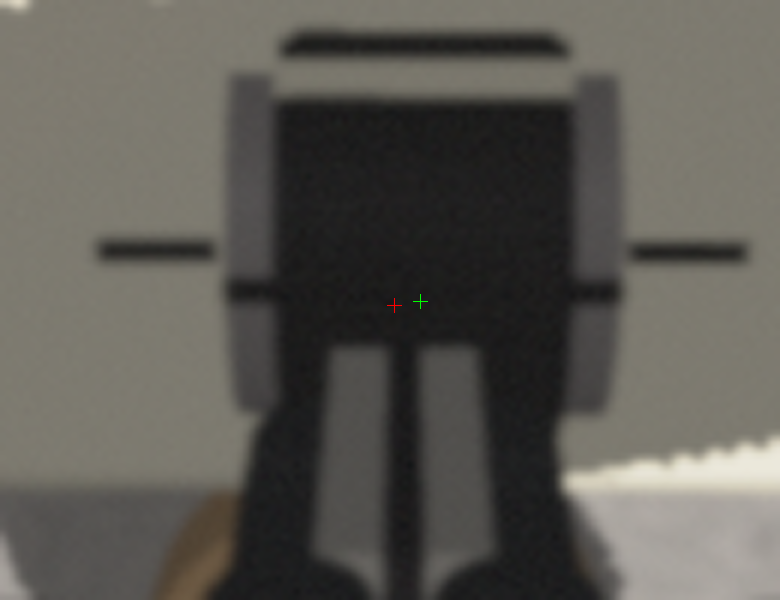

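View pics/scene3.png

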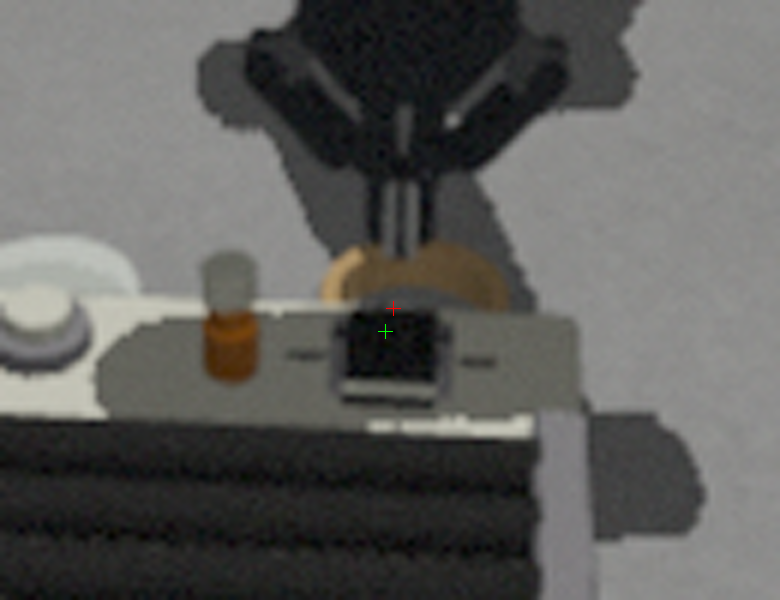

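Run:
```python
from plan import *
s=get_state()
W=read_camera("wrist");S=read_camera("scene")
w=np.array((253+403/6-.5,179+345/6-.5));q=np.array((277+402/6-.5,158+256/6-.5))
f=lambda X:np.r_[proj(W,X)[0]-w,proj(S,X)[0]-q]
r=least_squares(f,s["eef_pos"]);print(r.x,f(r.x),s["eef_pos"])
p=[643,28.2,.2485]
print(shift(s["eef_pos"],-1.3185,r.x), "wheel frame", shift(M2W(p,(-85,70,92))[0],-1.3185,r.x))
```

```text
[563.59456829  82.54067013 147.33898498] [-0.37598063  0.01356411 -1.63582424 -0.00836727] [551.39367479  80.18462496 111.94686331]
[  0.76423073 -35.39212167  12.40276995] wheel frame [ -2.11999541 -55.33898498  21.40701686]
```

Run:
```python
from plan import *
C=np.load("w1.npy",allow_pickle=True).item()
u=proj(C,[[487.3,40.6,222.4]])[0];print(u)
a=C["img"][:,:,::-1]
b=cv2.resize(a[190:300,255:385],None,fx=6,fy=5.4,interpolation=cv2.INTER_CUBIC)
cv2.imwrite("pics/w1e.png",cv2.convertScaleAbs(b,alpha=1.8,beta=30))
S=read_camera("scene")["img"][:,:,::-1]
cv2.imwrite("pics/scene4.png",cv2.convertScaleAbs(cv2.resize(S[165:235,300:390],None,fx=8,fy=8,interpolation=cv2.INTER_CUBIC),alpha=1.8,beta=30))
```

```text
[317.75720031 229.49230879]
```

View pics/w1e.png

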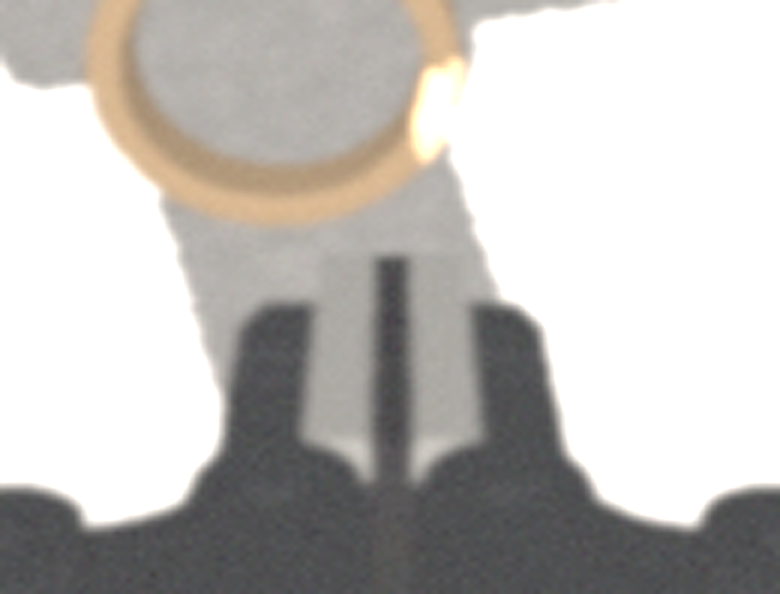

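View pics/scene4.png

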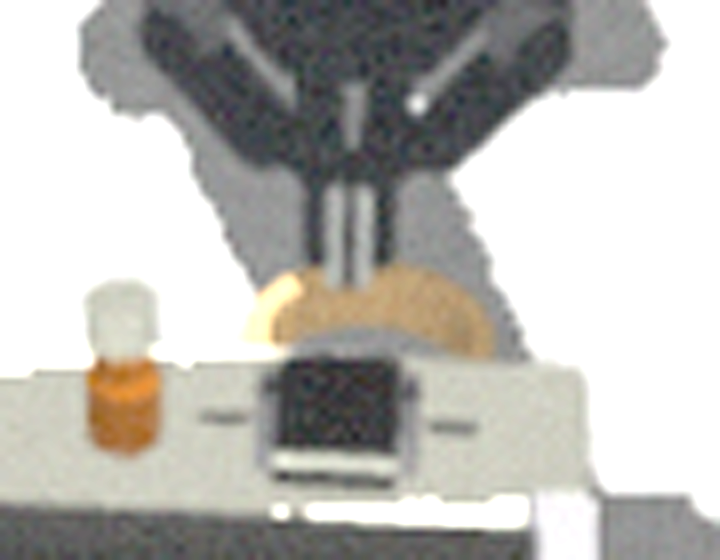

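Call:
{"api": "play_rows", "payload": {
  "series": [
    [[0,0.003,0],0,0],
    [[0,0.006,0],0,0],
    [[0,0.009,0],0,0],
    [[0,0.011,0],0,0],
    [[0,0.013,0],0,0],
    [[0,0.014,0],0,0],
    [[0,0.014,0],0,0],
    [[0,0.014,0],0,0]
  ]
}}

```text
clock: 4.13
eef_pos: [550.6, 79.4, 96.4]
tcp_rot: [-1.571, -0.0, -1.319]
wrist_force: [0.0, -0.5, -0.5]
width: -0.002
```

Call:
{"api": "play_rows", "payload": {
  "series": [
    [[0,0.001,0],0,0],
    [[0,0.002,0],0,0],
    [[0,0.003,0],0,0],
    [[0,0.004,0],0,0],
    [[0,0.005,0],0,0],
    [[0,0.005,0],0,0],
    [[0,0.005,0],0,0],
    [[0,0.005,0],0,0]
  ]
}}

```text
clock: 4.8
eef_pos: [550.6, 79.4, 91.5]
tcp_rot: [-1.571, -0.0, -1.319]
wrist_force: [0.3, -0.5, 1.2]
width: 0.005
```

Call:
{"api": "play_rows", "payload": {
  "series": [
    [[0,0.0005,0],0,0],
    [[0,0.001,0],0,0],
    [[0,0.0015,0],0,0],
    [[0,0.0015,0],0,0],
    [[0,0.0015,0],0,0],
    [[0,0.0015,0],0,0],
    [[0,0.0015,0],0,0],
    [[0,0.0015,0],0,0]
  ]
}}

```text
clock: 5.47
eef_pos: [550.6, 79.4, 90.0]
tcp_rot: [-1.571, -0.0, -1.319]
wrist_force: [-0.3, 1.2, 0.1]
width: -0.001
```

Run:
```python
from h import *
c=read_camera("scene")["img"][:,:,::-1]
s=get_state();print(s["eef_pos"],s["wrist_force"],s["torque"])
w=read_camera("wrist")["img"][:,:,::-1]
f=lambda a:cv2.convertScaleAbs(cv2.resize(a,None,fx=6,fy=6,interpolation=cv2.INTER_CUBIC),alpha=1.8,beta=20)
cv2.imwrite("pics/s5.png",f(c[165:240,290:400]));cv2.imwrite("pics/w5.png",f(w[160:250,255:385]))
```

```text
[550.61465182  79.37736513  90.0371632 ] [ 0.00864254 -0.4444011   0.26135697] [-0.02566328 -0.02521278 -0.03348751]
```

View pics/s5.png

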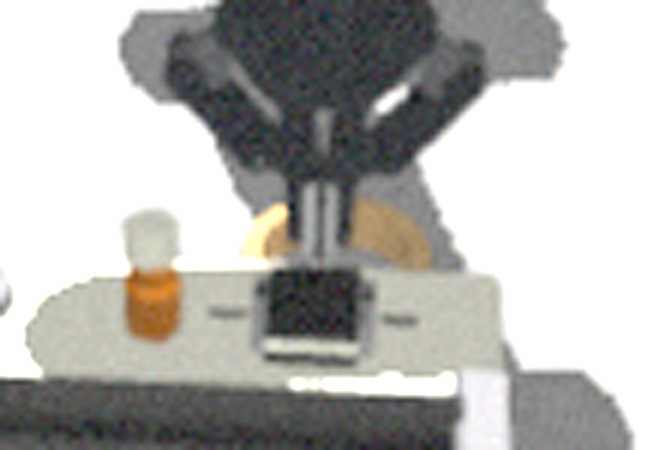

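View pics/w5.png

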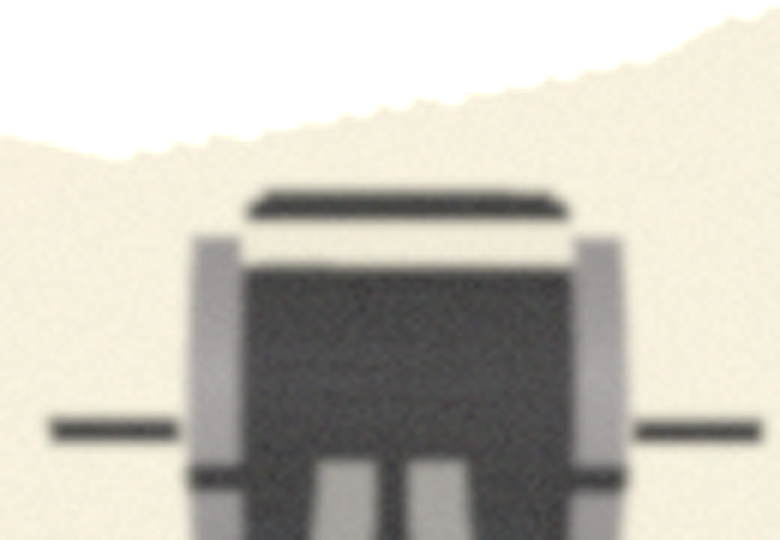

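Run:
```python
from plan import *
S=read_camera("scene");W=read_camera("wrist")
s=get_state()
R=Rn.from_euler('xyz',s["tcp_rot"]).as_matrix()
for h in (0,10,15,20,25,30,35):
  for dz in (0,11):
    P=s["eef_pos"]+R@[0,-h,dz]
    u=proj(S,P)[0];v=proj(W,P)[0]
    print(h,dz,((u-(290,165)+.5)*6).round(),((v-(255,160)+.5)*6).round())
```

```text
0 0 [313. 305.] [383. 420.]
0 11 [312. 322.] [383. 330.]
10 0 [313. 287.] [382. 459.]
10 11 [312. 303.] [382. 365.]
15 0 [313. 277.] [382. 480.]
15 11 [313. 294.] [382. 384.]
20 0 [314. 267.] [382. 503.]
20 11 [313. 284.] [381. 404.]
25 0 [314. 258.] [381. 527.]
25 11 [313. 274.] [381. 426.]
30 0 [314. 248.] [381. 552.]
30 11 [313. 265.] [381. 448.]
35 0 [315. 238.] [381. 578.]
35 11 [314. 255.] [380. 472.]
```

Call:
{"api": "play_rows", "payload": {
  "series": [
    [[0,0.001,0],0,0],
    [[0,0.002,0],0,0],
    [[0,0.003,0],0,0],
    [[0,0.004,0],0,0],
    [[0,0.005,0],0,0],
    [[0,0.006,0],0,0],
    [[0,0.007,0],0,0],
    [[0,0.008,0],0,0]
  ]
}}

```text
clock: 6.33
eef_pos: [550.6, 79.4, 81.9]
tcp_rot: [-1.571, 0.0, -1.319]
wrist_force: [-0.0, 0.4, 0.4]
width: -0.002
```

Call:
{"api": "play_rows", "payload": {
  "series": [
    [[0,0.001,0],0,0],
    [[0,0.002,0],0,0],
    [[0,0.003,0],0,0],
    [[0,0.004,0],0,0],
    [[0,0.005,0],0,0],
    [[0,0.006,0],0,0],
    [[0,0.007,0],0,0],
    [[0,0.007,0],0,0]
  ]
}}

```text
clock: 7.0
eef_pos: [550.5, 79.4, 74.8]
tcp_rot: [-1.571, -0.0, -1.319]
wrist_force: [-0.8, 0.1, 0.3]
width: -0.0
```

Call:
{"api": "play_rows", "payload": {
  "series": [
    [[0,0.001,0],0,0],
    [[0,0.002,0],0,0],
    [[0,0.003,0],0,0],
    [[0,0.004,0],0,0],
    [[0,0.005,0],0,0],
    [[0,0.006,0],0,0],
    [[0,0.006,0],0,0],
    [[0,0.006,0],0,0]
  ]
}}

```text
clock: 7.67
eef_pos: [550.5, 79.4, 68.9]
tcp_rot: [-1.571, -0.0, -1.319]
wrist_force: [-0.5, 0.4, -0.4]
width: -0.001
```

```bash
cat > look.py <<'E'
import sys
from h import *
n=sys.argv[1]
c=read_camera("scene")["img"][:,:,::-1]
w=read_camera("wrist")["img"][:,:,::-1]
s=get_state();print(s["clock"],s["eef_pos"].round(2),s["wrist_force"].round(2))
f=lambda a:cv2.convertScaleAbs(cv2.resize(a,None,fx=6,fy=6,interpolation=cv2.INTER_CUBIC),alpha=1.8,beta=20)
cv2.imwrite(f"pics/s{n}.png",f(c[165:240,290:400]));cv2.imwrite(f"pics/w{n}.png",f(w[160:250,255:385]))
E
python3 look.py 6
```

```text
7.7667 [550.65  79.38  69.07] [ 0.53 -0.12 -0.37]
```

View pics/s6.png

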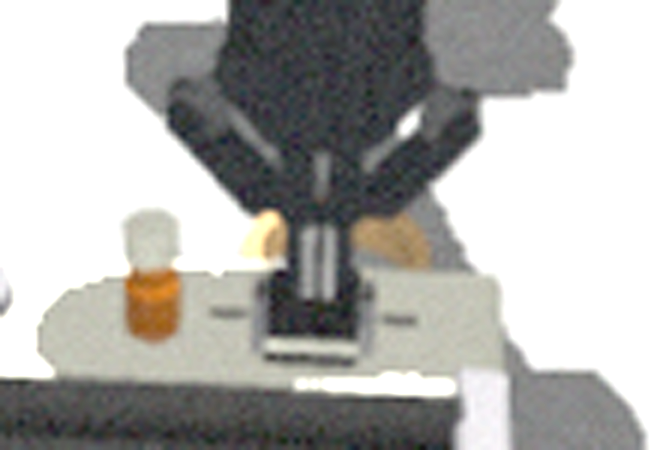

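View pics/w6.png

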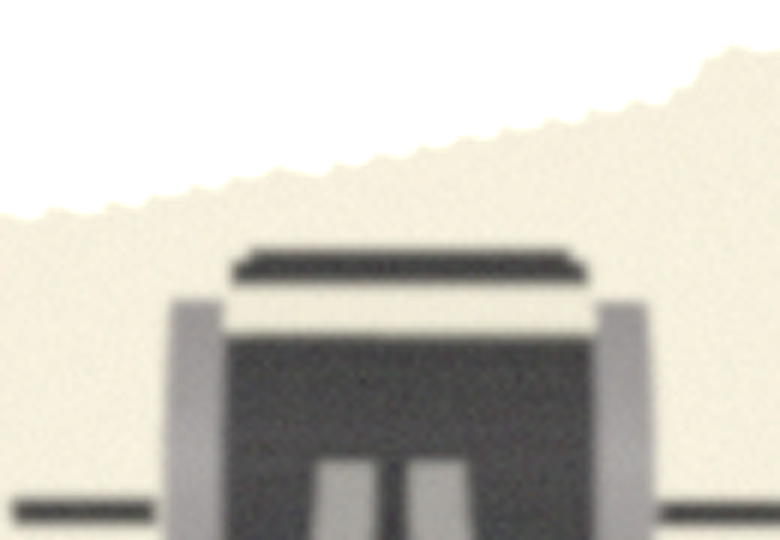

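Call:
{"api": "play_rows", "payload": {
  "series": [
    [[0,0.0006,0],0,0],
    [[0,0.0012,0],0,0],
    [[0,0.0018,0],0,0],
    [[0,0.0024,0],0,0],
    [[0,0.003,0],0,0],
    [[0,0.0035,0],0,0],
    [[0,0.004,0],0,0],
    [[0,0.004,0],0,0]
  ]
}}

```text
clock: 8.43
eef_pos: [550.5, 79.4, 64.9]
tcp_rot: [-1.571, -0.0, -1.319]
wrist_force: [-1.2, -0.4, -0.2]
width: 0.0
```

Call:
{"api": "play_rows", "payload": {
  "series": [
    [[0,0.0004,0],0,0],
    [[0,0.0008,0],0,0],
    [[0,0.0012,0],0,0],
    [[0,0.0016,0],0,0],
    [[0,0.002,0],0,0],
    [[0,0.002,0],0,0],
    [[0,0.002,0],0,0],
    [[0,0.002,0],0,0]
  ]
}}

```text
clock: 9.1
eef_pos: [550.7, 79.4, 63.3]
tcp_rot: [-1.57, -0.0, -1.319]
wrist_force: [-0.9, 0.3, 2.6]
width: -0.001
```

Call:
{"api": "play_rows", "payload": {
  "series": [
    [[0,0.0003,0],0,0],
    [[0,0.0006,0],0,0],
    [[0,0.0008,0],0,0],
    [[0,0.001,0],0,0],
    [[0,0.001,0],0,0],
    [[0,0.001,0],0,0],
    [[0,0.001,0],0,0],
    [[0,0.001,0],0,0]
  ]
}}

```text
clock: 9.77
eef_pos: [551.2, 79.5, 63.1]
tcp_rot: [-1.569, -0.0, -1.319]
wrist_force: [-1.4, 0.9, 6.9]
width: 0.002
```

Call:
{"api": "play_rows", "payload": {
  "series": [
    [[0,0.0006,-0.0015],0,0],
    [[0,0.0006,-0.004],0,0],
    [[0,0.0006,-0.0065],0,0],
    [[0,0.0006,-0.009],0,0],
    [[0,0.0006,-0.0115],0,0],
    [[0,0.0006,-0.014],0,0],
    [[0,0.0006,-0.0155],0,0],
    [[0,0.0006,-0.0155],0,0]
  ]
}}

```text
clock: 10.43
eef_pos: [536.8, 75.9, 63.1]
tcp_rot: [-1.567, -0.0, -1.318]
wrist_force: [-1.6, -0.2, 9.7]
width: -0.003
```

```bash
python3 look.py 7
```

```text
10.5333 [536.8   75.88  63.09] [-1.92  0.58  8.94]
```

View pics/w7.png

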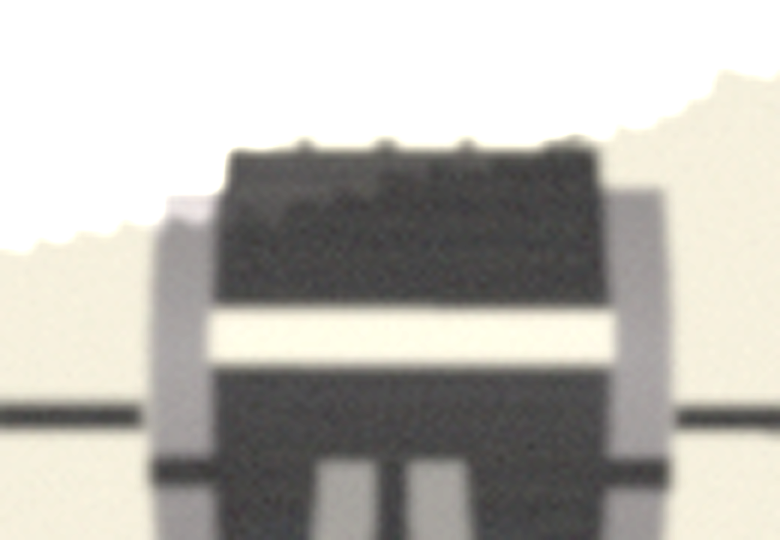

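View pics/s7.png

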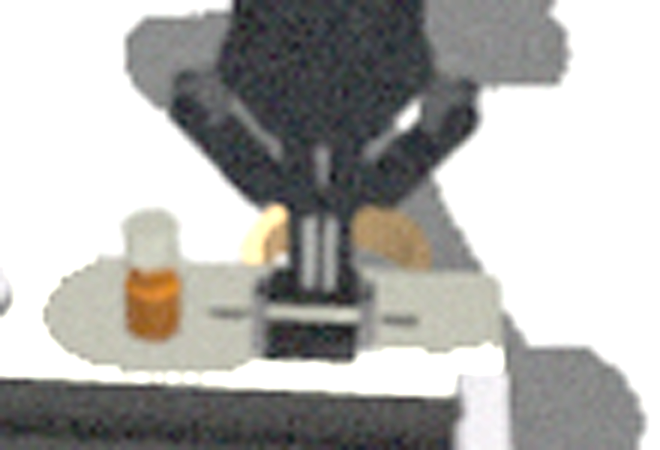

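Call:
{"api": "play_rows", "payload": {
  "series": [
    [[0,-0.004,0],0,0],
    [[0,-0.008,0],0,0],
    [[0,-0.008,0.008],0,0],
    [[0,-0.008,0.0155],0,0],
    [[0,-0.006,0.0155],0,0],
    [[0,-0.004,0.0155],0,0],
    [[0,-0.003,0.0155],0,0],
    [[0,-0.003,0.0155],0,0]
  ]
}}

```text
clock: 11.2
eef_pos: [550.1, 79.2, 63.6]
tcp_rot: [-1.572, -0.0, -1.319]
wrist_force: [-0.0, -0.2, 0.3]
width: -0.006
```

```bash
python3 look.py 8
```

```text
11.3 [550.28  79.25  64.12] [-0.52  0.24  0.16]
```

View pics/w8.png

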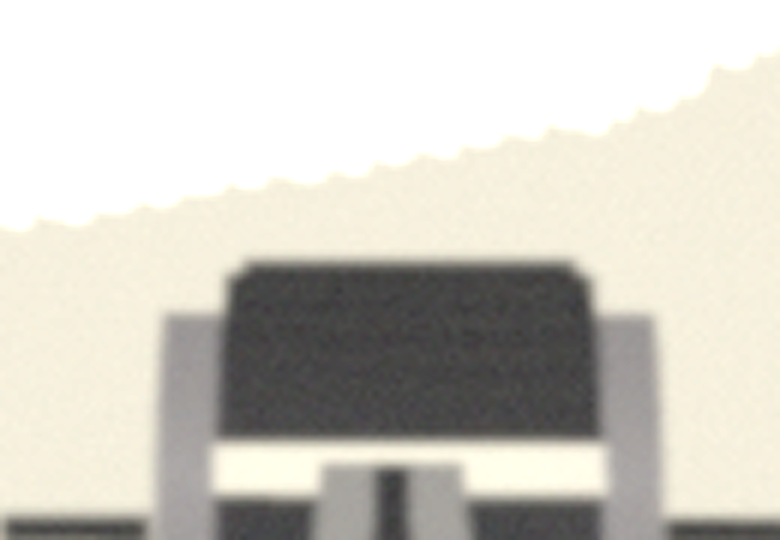

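The line now sits one click short. I'll press again with the same depth and drag a second click.

Call:
{"api": "play_rows", "payload": {
  "series": [
    [[0,0.0006,0],0,0],
    [[0,0.0012,0],0,0],
    [[0,0.0018,0],0,0],
    [[0,0.0024,0],0,0],
    [[0,0.0028,0],0,0],
    [[0,0.0028,0],0,0],
    [[0,0.0028,0],0,0],
    [[0,0.0028,0],0,0]
  ]
}}

```text
clock: 11.97
eef_pos: [551.4, 79.6, 63.1]
tcp_rot: [-1.569, -0.0, -1.318]
wrist_force: [-1.3, -0.3, 6.4]
width: 0.002
```

Call:
{"api": "play_rows", "payload": {
  "series": [
    [[0,0.0006,-0.0015],0,0],
    [[0,0.0006,-0.004],0,0],
    [[0,0.0006,-0.0065],0,0],
    [[0,0.0006,-0.009],0,0],
    [[0,0.0006,-0.0115],0,0],
    [[0,0.0006,-0.014],0,0],
    [[0,0.0006,-0.0155],0,0],
    [[0,0.0006,-0.0155],0,0]
  ]
}}

```text
clock: 12.63
eef_pos: [536.8, 75.9, 63.1]
tcp_rot: [-1.567, -0.0, -1.318]
wrist_force: [-1.8, 0.6, 9.3]
width: 0.0
```

```bash
python3 look.py 9
```

```text
12.7333 [536.84  75.91  63.12] [-2.28 -0.43  9.48]
```

View pics/w9.png

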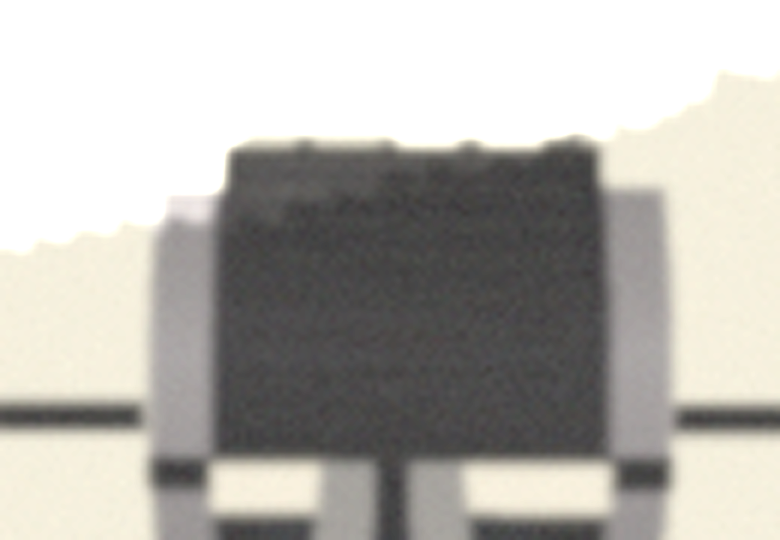

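View pics/s9.png

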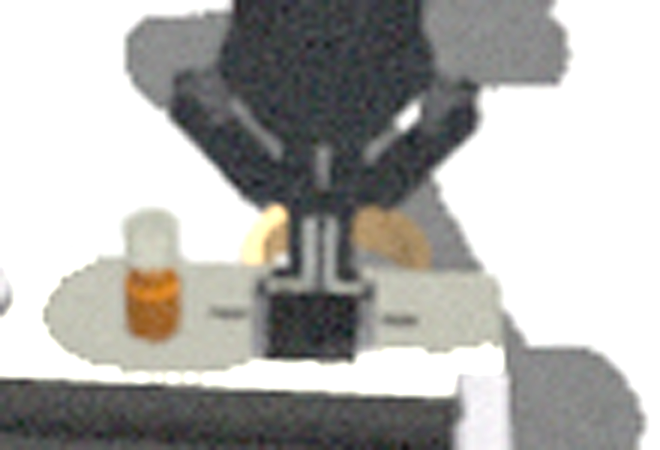

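Call:
{"api": "play_rows", "payload": {
  "series": [
    [[0,-0.003,0],0,0],
    [[0,-0.01,0],0,0],
    [[0,-0.025,0],0,0],
    [[0,-0.045,0],0,0],
    [[0,-0.065,0],0,0],
    [[0,-0.085,0],0,0],
    [[0,-0.095,0],0,0],
    [[0,-0.1,0],0,0]
  ]
}}

```text
clock: 13.4
eef_pos: [536.3, 75.8, 162.8]
tcp_rot: [-1.568, 0.0, -1.319]
wrist_force: [-0.1, -0.5, -0.2]
width: -0.003
```

Run:
```python
from plan import *
C=read_camera("wrist");w=C["img"][:,:,::-1]
read_camera("scene")
s=get_state();print(s["clock"],s["eef_pos"],s["wrist_force"])
p=[643,28.2,.2485]
print(shift(s["eef_pos"],-1.319,M2W(p,(-85,-80,100))[0]))
print(proj(C,M2W(p,[(-85,-80,96),(-85,70,92)])))
cv2.imwrite("pics/w10.png",cv2.convertScaleAbs(cv2.resize(w[120:280,240:560],None,fx=2.5,fy=2.5,interpolation=cv2.INTER_CUBIC),alpha=1.5))
```

```text
13.5 [535.65116477  75.68432082 161.34610477] [-0.93475927  1.12293348 -0.90061821]
[152.45167203  61.34610477   6.87006481]
[[487.76161941 192.08712776]
 [321.4081767  190.39026851]]
```

View pics/w10.png

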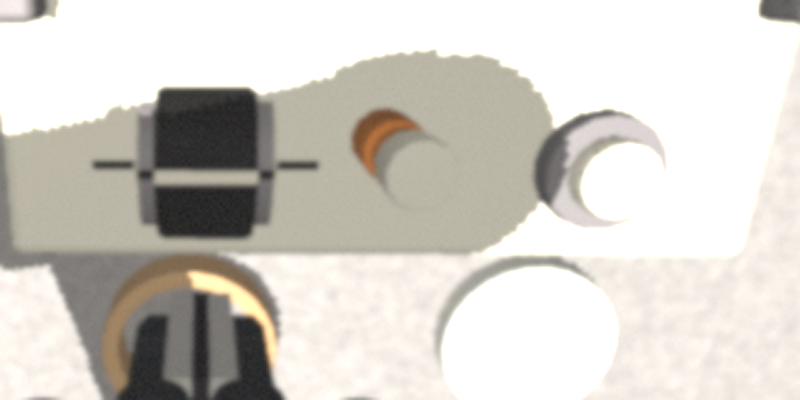

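The white line stands level with both index lines, and the button is at (489,193), where I predicted it. Next I move over to the button above vial height.

Call:
{"api": "play_rows", "payload": {
  "series": [
    [[0.015,0,0.001],0,0],
    [[0.04,0,0.002],0,0],
    [[0.067,0,0.003],0,0],
    [[0.094,0,0.004],0,0],
    [[0.12,0,0.005],0,0],
    [[0.14,0,0.006],0,0],
    [[0.152,0,0.007],0,0],
    [[0.152,0,0.007],0,0]
  ]
}}

```text
clock: 14.17
eef_pos: [579.9, -71.8, 159.2]
tcp_rot: [-1.574, 0.0, -1.322]
wrist_force: [0.8, 0.6, 0.1]
width: 0.001
```

Call:
{"api": "play_rows", "payload": {
  "series": [
    [[0,0.015,0],0,0],
    [[0,0.035,0],0,0],
    [[0,0.055,0],0,0],
    [[0,0.07,0],0,0],
    [[0,0.078,0],0,0],
    [[0,0.082,0],0,0],
    [[0,0.082,0],0,0],
    [[0,0.082,0],0,0]
  ]
}}

```text
clock: 14.83
eef_pos: [580.7, -69.6, 79.5]
tcp_rot: [-1.57, -0.0, -1.318]
wrist_force: [0.1, 0.3, 0.8]
width: -0.002
```

```bash
sed -i 's/290:400/260:370/' look.py; python3 look.py 11
```

```text
14.9333 [581.02 -69.71  80.1 ] [-0.79 -0.16  0.04]
```

View pics/w11.png

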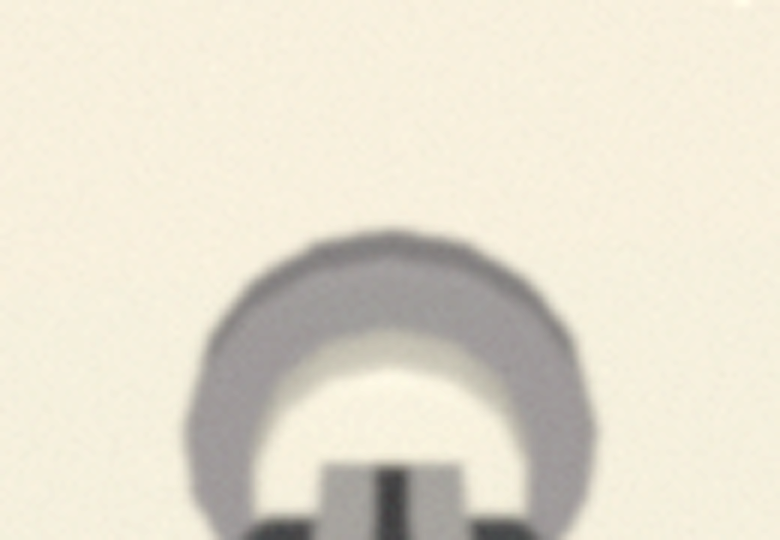

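View pics/s11.png

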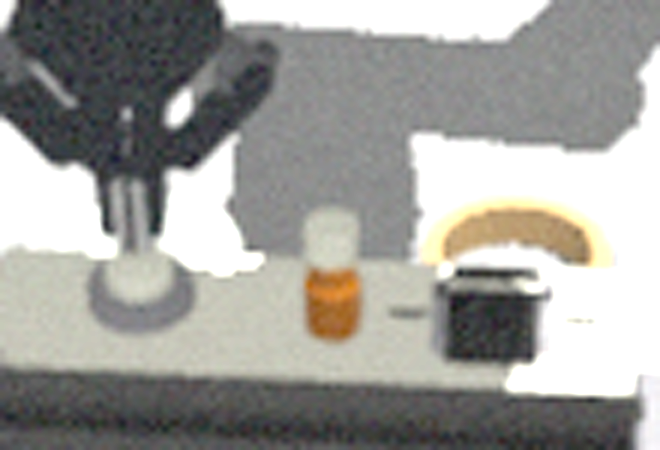

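Call:
{"api": "play_rows", "payload": {
  "series": [
    [[0,0.0015,0],0,0],
    [[0,0.003,0],0,0],
    [[0,0.0045,0],0,0],
    [[0,0.006,0],0,0],
    [[0,0.0075,0],0,0],
    [[0,0.009,0],0,0],
    [[0,0.01,0],0,0],
    [[0,0.01,0],0,0]
  ]
}}

```text
clock: 15.6
eef_pos: [580.0, -69.9, 68.6]
tcp_rot: [-1.572, 0.0, -1.319]
wrist_force: [-0.6, -0.4, -0.3]
width: 0.001
```

Call:
{"api": "play_rows", "payload": {
  "series": [
    [[0,0.0005,0],0,0],
    [[0,0.001,0],0,0],
    [[0,0.0015,0],0,0],
    [[0,0.002,0],0,0],
    [[0,0.0025,0],0,0],
    [[0,0.003,0],0,0],
    [[0,0.003,0],0,0],
    [[0,0.003,0],0,0]
  ]
}}

```text
clock: 16.27
eef_pos: [580.3, -70.0, 66.2]
tcp_rot: [-1.571, -0.0, -1.319]
wrist_force: [-0.1, 0.6, 1.6]
width: -0.003
```

Call:
{"api": "play_rows", "payload": {
  "series": [
    [[0,0.0008,0],0,0],
    [[0,0.0016,0],0,0],
    [[0,0.0024,0],0,0],
    [[0,0.0032,0],0,0],
    [[0,0.004,0],0,0],
    [[0,0.0045,0],0,0],
    [[0,0.0045,0],0,0],
    [[0,0.0045,0],0,0]
  ]
}}

```text
clock: 16.93
eef_pos: [580.4, -69.9, 62.3]
tcp_rot: [-1.57, -0.0, -1.319]
wrist_force: [-2.7, 0.0, 6.8]
width: 0.001
```

Call:
{"api": "play_rows", "payload": {
  "series": [
    [[0,0.0005,0],0,0],
    [[0,0.001,0],0,0],
    [[0,0.0014,0],0,0],
    [[0,0.0014,0],0,0],
    [[0,0.0014,0],0,0],
    [[0,0.0014,0],0,0],
    [[0,0.0014,0],0,0],
    [[0,0.0014,0],0,0]
  ]
}}

```text
clock: 17.6
eef_pos: [580.4, -70.0, 62.1]
tcp_rot: [-1.57, -0.001, -1.318]
wrist_force: [-5.1, 1.0, 12.5]
width: 0.003
```

```bash
python3 look.py 12
```

```text
17.7 [580.42 -69.99  62.14] [-4.7   0.74 13.14]
```

View pics/w12.png

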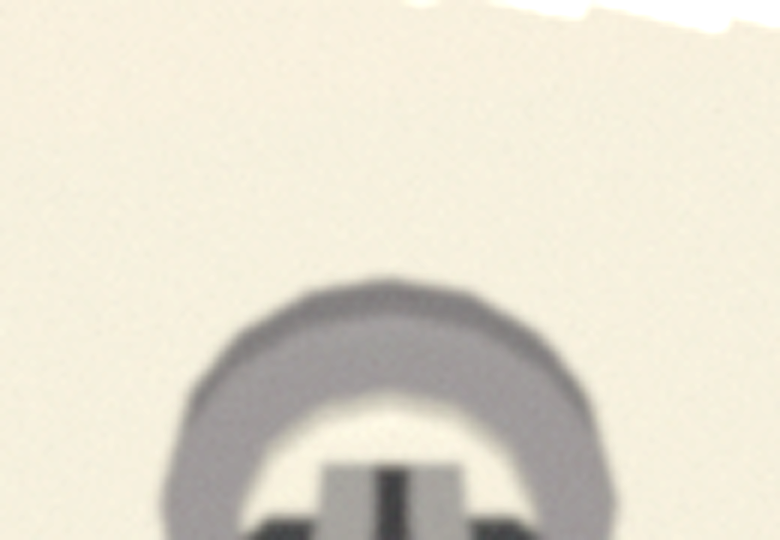

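View pics/s12.png

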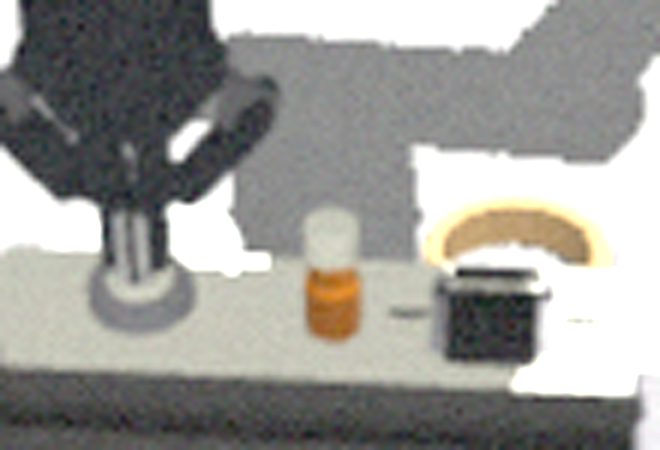

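The button has bottomed: force went from 6.8 N to 13 N while z dropped only 0.2 mm. Now I let go and retreat straight up.

Call:
{"api": "play_rows", "payload": {
  "series": [
    [[0,-0.003,0],0,0],
    [[0,-0.01,0],0,0],
    [[0,-0.025,0],0,0],
    [[0,-0.045,0],0,0],
    [[0,-0.065,0],0,0],
    [[0,-0.085,0],0,0],
    [[0,-0.1,0],0,0],
    [[0,-0.11,0],0,0]
  ]
}}

```text
clock: 18.37
eef_pos: [580.8, -69.8, 171.7]
tcp_rot: [-1.569, -0.0, -1.319]
wrist_force: [0.2, 0.6, -0.3]
width: -0.001
```

Call:
{"api": "play_rows", "payload": {
  "series": [
    [[0,-0.02,-0.015],0,0],
    [[0,-0.04,-0.03],0,0],
    [[0,-0.05,-0.05],0,0],
    [[0,-0.06,-0.065],0,0],
    [[0,-0.06,-0.07],0,0],
    [[0,-0.06,-0.07],0,0],
    [[0,-0.06,-0.07],0,0],
    [[0,-0.06,-0.07],0,0]
  ]
}}

```text
clock: 19.03
eef_pos: [512.7, -87.2, 228.9]
tcp_rot: [-1.573, 0.0, -1.319]
wrist_force: [0.2, -0.3, -0.0]
width: -0.003
```

Run:
```python
from h import *
w=read_camera("wrist")["img"][:,:,::-1];t=read_camera("top")["img"][:,:,::-1];c=read_camera("scene")["img"][:,:,::-1]
s=get_state();print(s["clock"],s["eef_pos"],s["wrist_force"],s["joint_vel"].round(3))
cv2.imwrite("pics/w13.png",w);cv2.imwrite("pics/t13.png",t)
cv2.imwrite("pics/w13c.png",cv2.resize(w[60:200,120:440],None,fx=2.5,fy=2.5,interpolation=cv2.INTER_CUBIC))
t0=cv2.imread("pics/top0.png");s0=cv2.imread("pics/scene0.png")
cv2.imwrite("pics/s13.png",cv2.resize(np.vstack([s0[170:290,130:400],c[170:290,130:400]]),None,fx=2.4,fy=2.4,interpolation=cv2.INTER_CUBIC))
cv2.imwrite("pics/t13c.png",cv2.resize(np.vstack([t0[150:280,160:480],t[150:280,160:480]]),None,fx=2.2,fy=2.2,interpolation=cv2.INTER_CUBIC))
```

```text
19.1833 [512.74771127 -87.17083516 229.08027406] [ 0.13898285  0.43360439 -0.51451335] [ 0.002 -0.005 -0.     0.    -0.001 -0.002]
```

View pics/w13c.png

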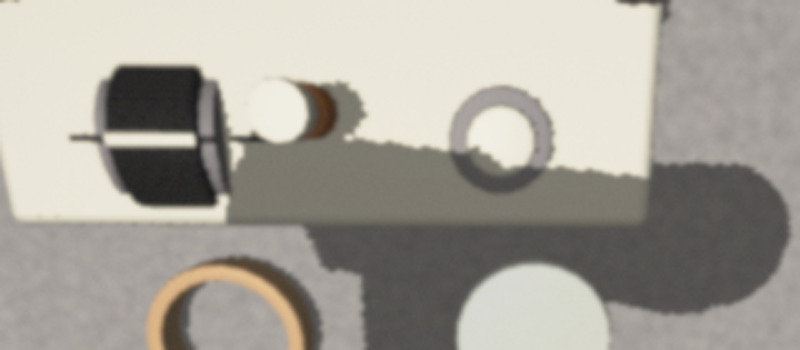

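View pics/s13.png

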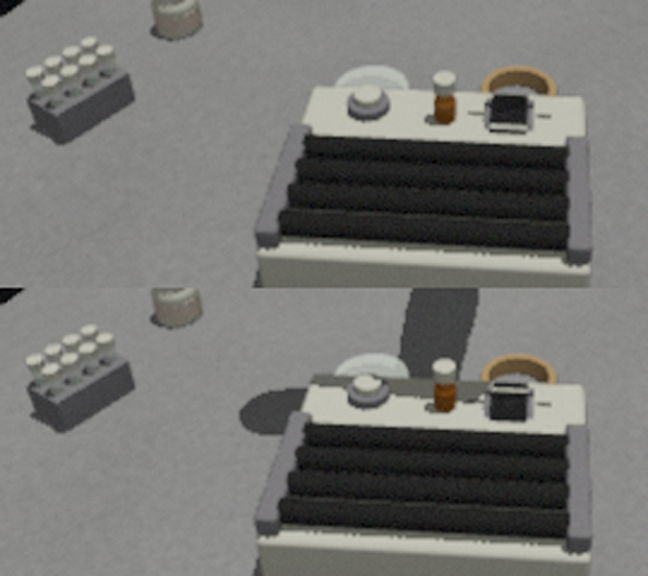

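View pics/t13c.png

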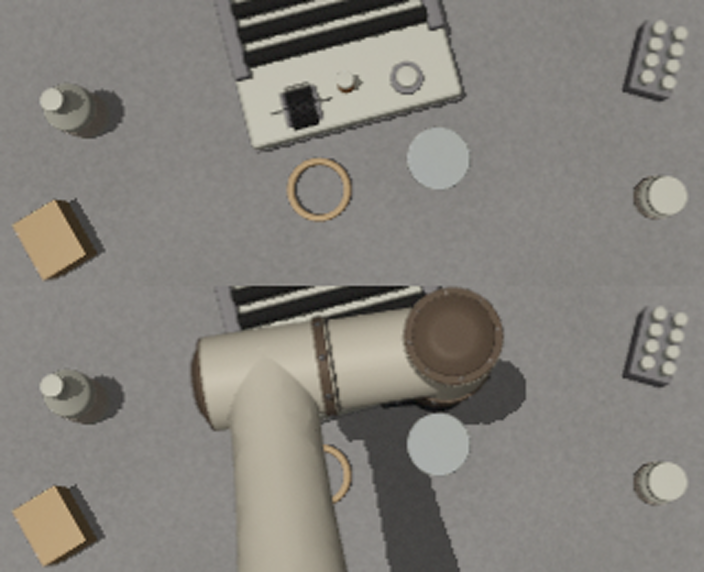

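The white line is level with the index lines, the button is back up, and nothing has been displaced. The arm is clear, so I'm handing in.

```bash
python3 -c "
from cell import *
print(finish_job()); print(get_state()['clock'])"
```

```text
the job is handed in; nothing more can be done
None
the job is handed in; nothing more can be done
```

I rolled the speed wheel forward two clicks with the closed fingertips, pressed the start button fully down, released it and handed in at about 19 s. The hand-in gave no verdict.

- **Wheel:** it started two clicks short, at about -0.83 rad. Each click was one 15.5 mm stroke at about 9 N. The last wrist and scene pictures show the white line level with both index lines, with nothing touching the wheel.
- **Button:** I pushed until it bottomed, at about 6 mm of travel and 13 N, then let go. The wrist picture afterwards shows it back up.
- **Bystanders:** the vial is upright. In the before-and-after pictures the vial, tape, dish, bottle, carton, jar and rack show no shift. I compared them by eye rather than measuring, and the arm hid part of the tape in the final top view.
- **Disagreement:** with the gripper shut, the fingertips touched about 28 mm above the reported TCP, although the TCP is described as the very end of the fingers. I found contact by force instead of relying on the stated tip height.

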